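# Open the safety cap of the clamped cleaner bottle

### The arm

A 6-joint arm with a two-finger parallel gripper is mounted at the origin on the work surface. World frame = base frame: x ahead of the robot, y to its left, z up, the work surface at z = 0. Lengths are in m, angles in rad, forces in N, time in s.
With the tool pointing down it reaches from about 0.275 to 0.85 m from the base axis. Payload 5.2 kg.
Tool frame: the origin (TCP) lies at the very end of the fingers, on their centre line; the grasp point (between the pads) lies 19 mm behind it; z points along the fingers, y is the line along which they close (so a half turn about z gives the same grasp; the last joint's range is limited). The gripper opens to 85 mm and grips with 20 to 120 N. Pads are 22 mm wide; open, the fingers measure 114 mm over their backs; the gripper's body (76 mm by 85 mm) begins 54 mm behind the grasp point. The pads swing forward as they close: fully open they stand 13 mm farther back than shut.
Start: joints at [0.929, 0.259, 1.535, -0, 1.348, -0.203], TCP at [0.234, 0.498, 0.231] pointing down, gripper open.
Joint ranges: [-3.14, 3.14], [-0.91, 2.08], [0.19, 2.58], [-1.22, 4.36], [0.22, 2.71], [-3.12, 3.12]. Speed limits (rad/s): [2.57, 2.57, 3.14, 3.14, 3.14, 3.14].

### API

Orientations are given as a unit quaternion [x, y, z, w].
In Python, from plant import r, imaging gives the robot as it stands.
- The arm moves only by the tool arm_command, never from a script. Its argument "targets" is a list that holds one entry, the list of rows, each a list of 7 numbers: the shift along the tool's x, y, z in cm, then the turn, a rotation vector about the tool's x, y, z in degrees, then the finger opening in cm, from 0 to 8.54. In form: [[[x, y, z, rx, ry, rz, claw], ...]]. A call has exactly 8 rows; each row is the pose to reach, as a shift and turn from the pose commanded when the call began, along the tool's axes at that moment; what a row does not reach only later rows make up. A row lasts 1/12 s, in which the tool goes at most 41.7 mm and 7.16 degrees, less where a joint would pass 70% of its speed; a pose out of reach is approached as far as the arm can. A call with a gripper value outside its range is refused whole. The fingers move at their own pace and stop on an object; "grip_force" is the grip in N (left out, the last holds). Time passes only in rows, so rows that repeat a pose let the fingers close, or fill a call up. It gives the time, the measured TCP pose, the force, the opening and the grip force at its end, in the units of the state.
- r.observe(): the state, without advancing time (a new reading comes with each control period).
- imaging.camera(name): name is "scene" or "top" or "wrist"; returns a dict with "pixels" (400x640x3 uint8, red, green, blue), "fx", "fy", "cx", "cy" (pixels), "k1" (the pictures are not rectified: a ray, as slopes to the right and down, at radius r is drawn at 1 + k1 r^2 times it, then the intrinsics apply), "eye" and "orientation" of the camera in the world. Camera axes: x right, y down, z forward; pixel columns grow to the right and rows downward; lengths in m; the calibration is good to about 2 mm. A picture is of the moment at which its call begins. There is no depth.
- r.sign_off(): hands the job in; it is judged then, once.
The state is a dict: "time": time; "joint_positions": joint angles; "dq": joint speeds; "joint_efforts": joint torques, N m; "tcp_pos": TCP position; "tool_rot": TCP orientation; "force": force on the tool from outside, world axes, zero at the start; "moment": the same for the moment, N m; "width": finger opening in m; "grip_force": force on a finger pad.
Only numpy, scipy, OpenCV 4.12 (cv2) and the standard library are available. Lean on these libraries where they do the work, as an engineer would, in place of code of your own. Each camera call takes 0.05 s, during which the arm holds its last target. There are 200 camera calls.

### The job

Open the cleaner bottle that is clamped in the holder: push its safety cap down against the spring, twist it counter-clockwise about a quarter turn, and lift it off. Handle the thin cap gently, gripping it with no more than 30 N, and leave the other things on the bench where they are. Finish while still holding the cap level and still, straight above the bottle, 5 to 10 cm clear of the neck: do not put it down or let go.

Things in the scene. Friction and masses are not known exactly. Their poses are not given: they have to be found in the camera images.
- cap_center (a point): Centre, half-way up on the axis, of the grey ribbed push-and-turn cap (the broadest cap on the bench): round, 56 mm across, 40 mm tall, thin plastic, about 35 g, flat top with a low raised bar along its x; z up. Top 20 mm above, underside 20 mm below this point. Grip it from above across any diameter; below it 14 mm of bare neck (34 mm across), then the shoulder widens.
- cap: The same cap, at the centre of its underside. A spring lifts it into a lock: 5 N up at the start, 11 N at the end of the 5 mm downward travel. Pushed down 3.5 mm or more it can turn, only counter-clockwise seen from above. Past 25 degrees it needs no more pushing, from 55 to 125 degrees it lifts straight off (the spring raises it up to 4 mm), at 130 it meets a stop.
- bottle: The square white cleaner bottle (80 x 80 mm, shoulder from 108 mm up) in its aluminium holder plate (130 x 130 x 12 mm), with two steel brackets; bolted down, it does not move. Origin: centre of the plate's underside, on the bench, below the cap's axis; z up, x through the two brackets. The cap's x lies along this x while it is locked.
- neck_top (a point): Centre of the rim of the bottle's neck, 165 mm above the bench, hidden inside the seated cap (1 mm below cap_center while it is locked); z up.
- oil_center (a point): Bystander: middle of a loose slim round white oil bottle with a small black screw cap, 48 mm across, 135 mm tall, upright. Leave it alone.
- motor_center (a point): Bystander: middle of a loose stepper motor standing shaft up, 42 x 42 mm, 51 mm tall and a shaft to 73 mm, steel and aluminium. Leave it alone.
- driver_grip (a point): Bystander: handle of a screwdriver lying on the far side of the bench. Leave it alone.
Mind the look-alikes: they are no part of the job. Leave any purple look-alike of the cap alone.

How it is judged:
On the way, in this order (a step that is already met when the one before it is completed fails the run):
1. the cap is pushed down against its spring, by 2.5 mm or more (z of cap_center in the frame of bottle below 0.1635 m and angle between the x axis of cap_center and the x axis of bottle, either way round below 0.5 rad), for 0.05 s.
2. the cap, still on the neck, is twisted to where it comes free (over 46 degrees) (angle between the x axis of cap_center and the x axis of bottle, either way round above 0.8 rad and z of cap_center in the frame of bottle below 0.185 m and horizontal distance between cap_center and neck_top below 0.006 m), for 0.05 s.
At the end, for the whole second after the job is handed in: The cap is still held in the fingers, level within 11 degrees and still, its underside 4 to 13 cm above the rim of the neck, its axis within 30 mm of the neck's, touching nothing of the bottle (z of cap_center in the frame of neck_top between 0.06 and 0.15 m and horizontal distance between cap_center and neck_top below 0.03 m and angle between cap_center's own z axis and vertical below 0.2 rad and contact force between the fingers and cap above 1 N and contact force between cap and bottle below 0.05 N and linear speed of cap below 0.02 m/s); the arm keeps its last pose, push and grip.
It fails at once if the oil bottle is disturbed (moved over 30 mm) (distance of oil_center from where it was at the start of the episode above 0.03 m).
It fails at once if the motor is disturbed (moved over 30 mm) (distance of motor_center from where it was at the start of the episode above 0.03 m).
It fails at once if the screwdriver is disturbed (moved over 30 mm) (distance of driver_grip from where it was at the start of the episode above 0.03 m).
It fails at once if the cap is squeezed or pressed too hard (both fingers together over 85 N, about 40 N each) (contact force between the fingers and cap above 85 N).
It also fails if it takes over 38 s, if anything falls off the work surface, if the arm or the gripper's body presses on something with over 40 N, if the wrist force passes 120 N, or if a joint passes its speed limit or range.

## Working session

There is one attempt and no reset: what is moved stays moved. The work goes in short steps, Python scripts to look and compute and a tool call to move; the robot and the scene stay as the last step left them, time stands still between calls to the robot, and variables do not carry over. Pictures are saved under pics/ and viewed, at most 10 in all, crops included, and the job is handed in when it is done.

Besides the shell and the picture viewer there is one more tool, called after "Call:" by a JSON object that holds its "name" and its "arguments", one argument or row to a line. arm_command: Moves the arm, as the interface text tells. Its arguments: {"type":"object","properties":{"targets":{"type":"array","items":{"type":"array","items":{"type":"array","items":{"type":"number"}}}},"grip_force":{"type":"number"}},"required":["targets"]}

```bash
mkdir -p pics; ls; cat > h.py <<'E'
import numpy as np, cv2
from scipy.spatial.transform import Rotation as R
def ray(c,u,v):
    x,y=(u-c["cx"])/c["fx"],(v-c["cy"])/c["fy"]
    a,b=x,y
    for _ in range(20):
        s=1+c["k1"]*(a*a+b*b); a,b=x/s,y/s
    d=R.from_quat(c["orientation"]).apply([a,b,1.]) if np.size(c["orientation"])==4 else np.array(c["orientation"])@[a,b,1.]
    return np.array(c["eye"]),d
def onz(c,u,v,z):
    e,d=ray(c,u,v); return e+d*(z-e[2])/d[2]
E
python3 - <<'E'
from plant import r, imaging
import cv2,pickle
for n in("scene","top"):
    c=imaging.camera(n); pickle.dump(c,open(n+".pkl","wb"))
    cv2.imwrite(f"pics/{n}.png",c["pixels"][:,:,::-1]); print(n,c["eye"],c["orientation"],c["fx"],c["k1"])
print(r.observe())
E
```

```text
pics
scene [0.9801919  0.32101021 0.67994188] [ 0.37656738  0.86268511 -0.30861667 -0.13684721] 415.2852256551067 -0.047873129741416436
top [ 0.36132402 -0.00957126  1.29862989] [ 0.7129952  -0.69165082  0.08243609 -0.08038209] 509.80837780741825 -0.1081023689611551
{'time': 0.1, 'joint_positions': array([ 9.29202499e-01,  2.59256229e-01,  1.53593269e+00, -7.61355732e-06,
        1.34797126e+00, -2.02806726e-01]), 'dq': array([ 1.87215464e-03, -6.91469812e-04, -2.65334198e-03,  6.35826453e-06,
       -7.59329427e-04,  1.54050550e-03]), 'joint_efforts': array([ 3.41264604e-03, -4.46969461e+01, -2.91247809e+01, -3.92996690e-04,
        6.16709265e-03, -4.04767991e-05]), 'tcp_pos': array([0.23337652, 0.4975417 , 0.23058172]), 'tool_rot': array([ 2.17636860e-01,  9.76029499e-01, -7.16461213e-04, -3.17775230e-04]), 'force': array([-0.2858562 , -0.58767145,  0.47827749]), 'moment': array([-0.0062073, -0.0102741,  0.0311869]), 'grip_force': 0.0, 'width': 0.08576744228340567}
```

View pics/scene.png

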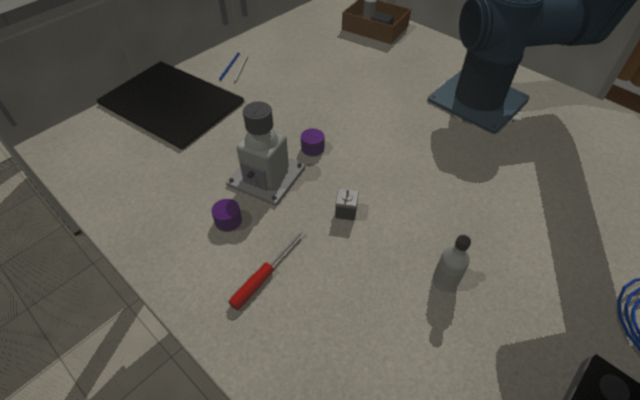

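View pics/top.png

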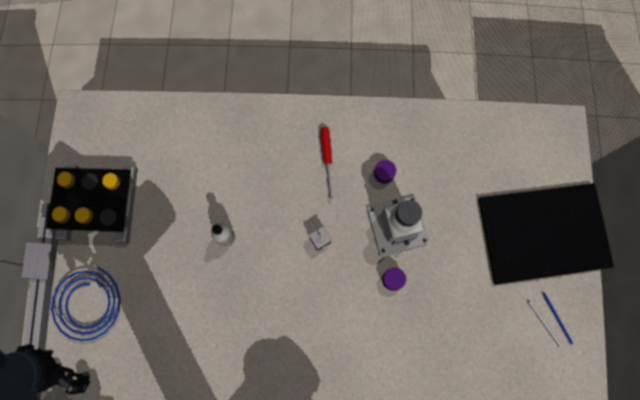

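Scene: the grey cap on the square bottle is at (258,117), purple look-alikes at (312,142) and (227,214), the oil bottle at (452,265), the motor at (346,204) and the screwdriver at (252,285). Top: cap (408,212), purple caps (385,171) and (394,279), motor (319,238), oil bottle (220,234). The grey cap on the clamped square bottle fits the description. I'll confirm it in a crop and measure.

```bash
python3 - <<'E'
import pickle
from h import *
t=pickle.load(open("top.pkl","rb")); s=pickle.load(open("scene.pkl","rb"))
a=cv2.resize(t["pixels"][150:310,300:460],(480,480),interpolation=cv2.INTER_CUBIC)
cv2.imwrite("pics/crop.png",a[:,:,::-1])
im=t["pixels"]; g=cv2.cvtColor(im,cv2.COLOR_RGB2HSV)
m=((g[...,2]<95)&(g[...,1]<90)).astype(np.uint8); k=np.zeros_like(m);k[190:235,388:430]=1; m*=k
n,l,st,ce=cv2.connectedComponentsWithStats(m)
i=1+np.argmax(st[1:,4]); print(st[i],ce[i])
print("cap",onz(t,*ce[i],.186),onz(t,408,211,.186))
e1,d1=ray(s,258,107) # top face approx
e2,d2=ray(t,408,211)
A=np.c_[d1,-d2]; q=np.linalg.lstsq(A,e2-e1,rcond=None)[0]; print(e1+q[0]*d1,e2+q[1]*d2)
for n,u,v,z in(("motor",319,238,.05),("oil",217,231,.135),("p1",385,171,.04),("p2",394,279,.04)): print(n,onz(t,u,v,z))
E
```

```text
[388 190  34  45 851] [402.81316099 211.04230317]
cap [ 0.58735146 -0.19307962  0.186     ] [ 0.58779317 -0.20473902  0.186     ]
[ 0.58760564 -0.20472363  0.18993612] [ 0.58703818 -0.20408838  0.18970919]
motor [ 0.5408665  -0.00771001  0.05      ]
oil [0.53727175 0.22848549 0.135     ]
p1 [ 0.72052167 -0.17191045  0.04      ]
p2 [ 0.4462042  -0.19476739  0.04      ]
```

View pics/crop.png

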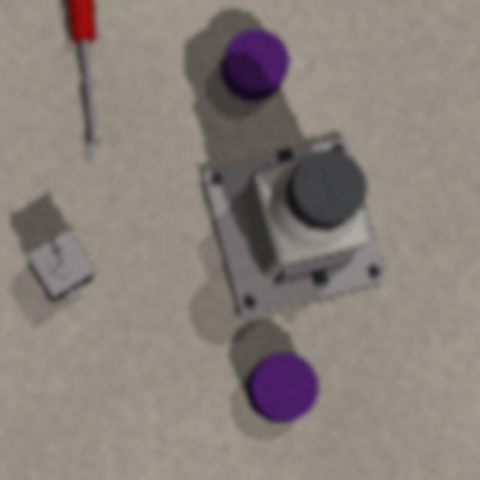

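The crop confirms it: a grey, broad cap with a bar, on the square bottle in its plate, at crop (330,187). I'll move towards it, staying high.

Call:
{"name": "arm_command", "arguments": {
  "targets": [
    [[-2.9,-2.3,-0.5,0,0,5,8.5],[-5.8,-4.6,-1,0,0,11,8.5],[-8.7,-6.9,-1.5,0,0,17,8.5],[-11.6,-9.2,-2,0,0,23,8.5],[-14.5,-11.5,-2.5,0,0,29,8.5],[-17.4,-13.8,-3,0,0,35,8.5],[-20.3,-16.1,-3.5,0,0,41,8.5],[-23.2,-18.4,-4,0,0,45,8.5]]
  ],
  "grip_force": 25
}}

```text
time: 0.77
tcp_pos: [0.3656, 0.2311, 0.2713]
tool_rot: [0.577, 0.817, -0.0, -0.0]
force: [1.7, 1.4, 0.4]
width: 0.0851
grip_force: 0.0
```

```bash
cat > d.py <<'E'
import sys
from h import *
from plant import r
def to(p):
    o=r.observe(); T=R.from_quat(o["tool_rot"])
    print("t",o["time"],"tcp",o["tcp_pos"].round(4),"q",o["joint_positions"].round(2))
    print("tool x",T.as_matrix()[:,0].round(3),"y",T.as_matrix()[:,1].round(3),"z",T.as_matrix()[:,2].round(3))
    print("shift cm",(100*T.inv().apply(np.array(p)-o["tcp_pos"])).round(2), "F",o["force"].round(1),"M",o["moment"].round(2),"w",o["width"],"g",o["grip_force"])
if len(sys.argv)>3: to([float(v) for v in sys.argv[1:4]])
E
python3 d.py .586 -.207 .27
```

```text
t 0.7667 tcp [0.3656 0.2311 0.2713] q [ 0.3   0.02  1.72  0.    1.4  -0.04]
tool x [-0.335  0.942  0.   ] y [ 0.942  0.335 -0.   ] z [-0. -0. -1.]
shift cm [-48.66   6.09   0.13] F [1.7 1.4 0.4] M [ 0.03 -0.04  0.01] w 0.0850771834375519 g 0.0
```

Call:
{"name": "arm_command", "arguments": {
  "targets": [
    [[-3.5,0.4,0,0,0,5,8.5],[-7,0.8,0,0,0,11,8.5],[-10.5,1.3,0,0,0,17,8.5],[-14,1.7,0,0,0,23,8.5],[-17.5,2.1,0,0,0,29,8.5],[-21,2.5,0,0,0,35,8.5],[-24.5,3,0,0,0,41,8.5],[-28,3.5,0,0,0,45,8.5]]
  ]
}}

```text
time: 1.43
tcp_pos: [0.4937, -0.0204, 0.271]
tool_rot: [0.846, 0.534, -0.0, -0.0]
force: [-0.4, 1.0, -0.6]
width: 0.0851
grip_force: 0.0
```

```bash
python3 d.py .586 -.207 .27
```

```text
t 1.4333 tcp [ 0.4937 -0.0204  0.271 ] q [-0.27  0.13  1.6   0.    1.41  0.18]
tool x [0.43  0.903 0.   ] y [ 0.903 -0.43  -0.001] z [-0.001  0.    -1.   ]
shift cm [-12.88  16.35   0.09] F [-0.4  1.  -0.6] M [0.03 0.04 0.01] w 0.08507267044273929 g 0.0
```

Call:
{"name": "arm_command", "arguments": {
  "targets": [
    [[-2,2.6,0,0,0,0,8.5],[-4,5.2,0,0,0,0,8.5],[-6,7.8,0,0,0,0,8.5],[-8,10.4,0,0,0,0,8.5],[-10,13,0,0,0,0,8.5],[-12,15.2,0,0,0,0,8.5],[-12.8,16.3,0,0,0,0,8.5],[-12.8,16.3,0,0,0,0,8.5]]
  ]
}}

```text
time: 2.1
tcp_pos: [0.5872, -0.207, 0.2697]
tool_rot: [0.845, 0.535, -0.001, -0.0]
force: [-0.5, -0.3, -0.1]
width: 0.0851
grip_force: 0.0
```

```bash
python3 - <<'E'
from plant import imaging
import cv2,pickle
for n in("wrist","top","scene"):
    c=imaging.camera(n); pickle.dump(c,open(n+"2.pkl","wb"))
    if n=="wrist": print(c["eye"],c["orientation"]);cv2.imwrite("pics/wrist2.png",c["pixels"][:,:,::-1])
E
python3 d.py .586 -.207 .27
```

```text
[ 0.62207618 -0.13474706  0.41155053] [ 0.96345673 -0.21622853 -0.03542178  0.15408325]
t 2.25 tcp [ 0.5862 -0.2031  0.2707] q [-0.51  0.37  1.29  0.    1.49 -0.07]
tool x [0.425 0.905 0.001] y [ 0.905 -0.425 -0.002] z [-0.001  0.001 -1.   ]
shift cm [-0.37  0.15  0.07] F [-0.9  0.8 -0. ] M [ 0.02 -0.05  0.03] w 0.08510640829560784 g 0.0
```

View pics/wrist2.png

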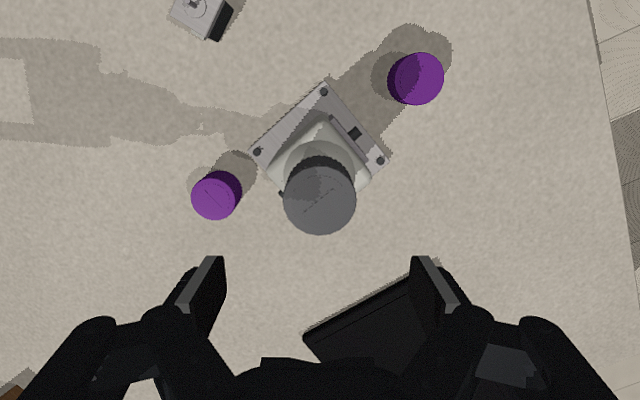

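Wrist view: the cap top disc is at about (320,200), roughly 37 px in radius, with both purple caps and the motor clear of the fingers. I'll cast rays to its top plane and check against the other views.

```bash
python3 - <<'E'
import pickle
from h import *
w=pickle.load(open("wrist2.pkl","rb"))
g=cv2.GaussianBlur(cv2.cvtColor(w["pixels"],cv2.COLOR_RGB2GRAY),(3,3),0)
h=cv2.HoughCircles(g[140:250,260:380],cv2.HOUGH_GRADIENT,1,50,param1=80,param2=12,minRadius=32,maxRadius=42)
print(h)
x,y,rad=h[0,0]; u,v=x+260,y+140
p=onz(w,u,v,.186); print("wrist",p, "dia px expected", 2*28*w["fx"]/(w["eye"][2]-.186)/1000, 2*rad)
s=pickle.load(open("scene.pkl","rb"))
e1,d1=ray(w,u,v)
t=pickle.load(open("top.pkl","rb"))
for nm,c,uv in(("scene",s,(258,110)),("top",t,(409.5,212.3))):
    e2,d2=ray(c,*uv); q=np.linalg.lstsq(np.c_[d1,-d2],e2-e1,rcond=None)[0]; print(nm,e1+q[0]*d1,e2+q[1]*d2,onz(c,*uv,.186))
a,b=onz(w,353,133,.03),onz(w,286,194,.03); dd=a-b; print("x axis deg",np.degrees(np.arctan2(dd[1],dd[0])))
E
python3 d.py .586 -.207 .147
```

```text
[[[59.5 58.5 36.9]]]
wrist [ 0.59062461 -0.20479597  0.186     ] dia px expected 79.85957309573215 73.8
scene [ 0.59036064 -0.20538389  0.18410695] [ 0.58897907 -0.20418511  0.1839273 ] [ 0.59061384 -0.20199046  0.186     ]
top [ 0.58813313 -0.210345    0.16813267] [ 0.58847832 -0.21123423  0.1683607 ] [ 0.58493329 -0.20808702  0.186     ]
x axis deg 17.65406490329408
t 2.25 tcp [ 0.5862 -0.2031  0.2707] q [-0.51  0.37  1.29  0.    1.49 -0.07]
tool x [0.425 0.905 0.001] y [ 0.905 -0.425 -0.002] z [-0.001  0.001 -1.   ]
shift cm [-0.37  0.17 12.37] F [-0.9  0.8 -0. ] M [ 0.02 -0.05  0.03] w 0.08510640829560784 g 0.0
```

Call:
{"name": "arm_command", "arguments": {
  "targets": [
    [[0,0.4,1,0,0,0,8.5],[0,0.4,3,0,0,0,8.5],[0,0.4,5.5,0,0,0,8.5],[0,0.4,8,0,0,0,8.5],[0,0.4,10,0,0,0,8.5],[0,0.4,11.6,0,0,0,8.5],[0,0.4,12.5,0,0,0,8.5],[0,0.4,12.7,0,0,0,8.5]]
  ]
}}

```text
time: 2.92
tcp_pos: [0.5891, -0.2039, 0.1421]
tool_rot: [0.844, 0.537, -0.001, -0.002]
force: [-0.8, 0.3, 0.9]
width: 0.0852
grip_force: 0.0
```

```bash
python3 - <<'E'
from plant import imaging
import cv2,pickle,numpy as np
c=imaging.camera("wrist"); w=c["pixels"]
s=imaging.camera("scene")["pixels"][60:220,180:380]
cv2.imwrite("pics/w3.png",np.hstack([cv2.resize(w,(400,250)),cv2.resize(s,(312,250))])[:,:,::-1])
E
python3 d.py .5897 -.2055 .143
```

```text
t 3.0167 tcp [ 0.5904 -0.2049  0.1444] q [-0.51  0.46  1.46  0.    1.22 -0.07]
tool x [0.424 0.906 0.   ] y [ 0.906 -0.424 -0.   ] z [-0.  0. -1.]
shift cm [-0.08 -0.04  0.14] F [-1.2 -0.2 -0.4] M [-0.02 -0.06  0.04] w 0.08506818735442914 g 0.0
```

View pics/w3.png

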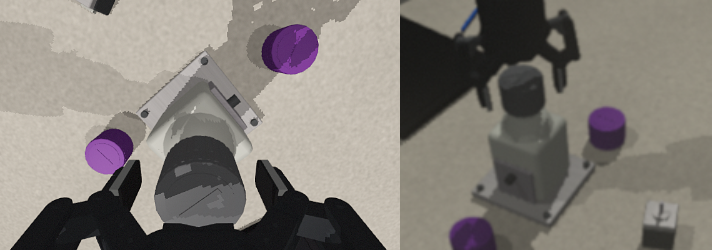

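Both fingers straddle the cap, centred within about 1 mm (wrist panel: cap about (201,185)). Closing gently.

Call:
{"name": "arm_command", "arguments": {
  "targets": [
    [[0,0,0,0,0,0,7.4],[0,0,0,0,0,0,6.6],[0,0,0,0,0,0,6.0],[0,0,0,0,0,0,5.6],[0,0,0,0,0,0,5.2],[0,0,0,0,0,0,4.8],[0,0,0,0,0,0,4.5],[0,0,0,0,0,0,4.5]]
  ],
  "grip_force": 27
}}

```text
time: 3.68
tcp_pos: [0.5903, -0.2055, 0.1448]
tool_rot: [0.844, 0.536, 0.0, 0.0]
force: [-2.2, 1.6, 4.2]
width: 0.0553
grip_force: 27.6
```

```bash
python3 d.py .5897 -.2055 .143
```

```text
t 3.6833 tcp [ 0.5903 -0.2055  0.1448] q [-0.51  0.46  1.46 -0.    1.22 -0.07]
tool x [ 0.425  0.905 -0.   ] y [ 0.905 -0.425  0.   ] z [ 0. -0. -1.]
shift cm [-0.03 -0.06  0.18] F [-2.2  1.6  4.2] M [ 0.16  0.41 -0.03] w 0.055309571918999524 g 27.581053376197815
```

Gripped. Pressing down in small steps.

Call:
{"name": "arm_command", "arguments": {
  "targets": [
    [[0,-0.05,0.1,0,0,0,4.5],[0,-0.05,0.2,0,0,0,4.5],[0,-0.05,0.3,0,0,0,4.5],[0,-0.05,0.4,0,0,0,4.5],[0,-0.05,0.45,0,0,0,4.5],[0,-0.05,0.5,0,0,0,4.5],[0,-0.05,0.5,0,0,0,4.5],[0,-0.05,0.5,0,0,0,4.5]]
  ],
  "grip_force": 28
}}

```text
time: 4.35
tcp_pos: [0.5904, -0.2056, 0.1407]
tool_rot: [0.844, 0.536, 0.0, 0.001]
force: [-4.3, 1.0, 10.8]
width: 0.0552
grip_force: 28.6
```

```bash
python3 d.py .5897 -.2055 .138
```

```text
t 4.35 tcp [ 0.5904 -0.2056  0.1407] q [-0.51  0.46  1.47 -0.    1.21 -0.07]
tool x [ 0.425  0.905 -0.   ] y [ 0.905 -0.425  0.002] z [ 0.002 -0.001 -1.   ]
shift cm [-0.02 -0.07  0.27] F [-4.3  1.  10.8] M [ 0.17  0.5  -0.01] w 0.05522012727190854 g 28.629929423332214
```

Call:
{"name": "arm_command", "arguments": {
  "targets": [
    [[0,-0.05,0.08,0,0,0,4.5],[0,-0.05,0.1,0,0,-3,4.5],[0,-0.05,0.1,0,0,-7,4.5],[0,-0.05,0.1,0,0,-11,4.5],[0,-0.05,0.1,0,0,-16,4.5],[0,-0.05,0.1,0,0,-21,4.5],[0,-0.05,0.1,0,0,-26,4.5],[0,-0.05,0.1,0,0,-31,4.5]]
  ]
}}

```text
time: 5.02
tcp_pos: [0.5899, -0.2048, 0.1403]
tool_rot: [0.668, 0.744, 0.0, 0.001]
force: [-4.9, 4.9, 13.5]
width: 0.0548
grip_force: 28.9
```

```bash
python3 d.py .5897 -.2055 .138; python3 - <<'E'
from plant import imaging
import cv2
w=imaging.camera("wrist")["pixels"]
cv2.imwrite("pics/w4.png",w[:,:,::-1])
E
```

```text
t 5.0167 tcp [ 0.5899 -0.2048  0.1403] q [-0.51  0.46  1.47  0.    1.21 -0.62]
tool x [-0.106  0.994 -0.001] y [0.994 0.106 0.002] z [ 0.002 -0.    -1.   ]
shift cm [-0.07 -0.02  0.23] F [-4.9  4.9 13.5] M [ 0.5   0.92 -0.13] w 0.05482217466329741 g 28.94226998090744
```

View pics/w4.png

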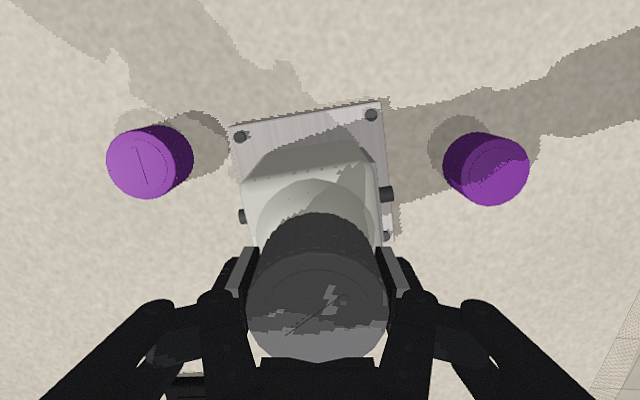

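The bar keeps the same angle in the gripper's view, about (290,333) to (345,293), so the cap is turning with the fingers. Continuing the twist while easing the push and the side load.

Call:
{"name": "arm_command", "arguments": {
  "targets": [
    [[0.03,-0.03,0,0,0,-6,4.5],[0.05,-0.05,0,0,0,-12,4.5],[0.06,-0.06,0,0,0,-18,4.5],[0.06,-0.06,-0.05,0,0,-24,4.5],[0.06,-0.06,-0.1,0,0,-30,4.5],[0.06,-0.06,-0.1,0,0,-36,4.5],[0.06,-0.06,-0.1,0,0,-42,4.5],[0.06,-0.06,-0.1,0,0,-48,4.5]]
  ]
}}

```text
time: 5.73
tcp_pos: [0.5882, -0.2054, 0.1405]
tool_rot: [0.308, 0.951, -0.001, 0.0]
force: [-6.6, -1.7, 11.0]
width: 0.0552
grip_force: 28.7
```

```bash
python3 d.py .5897 -.2055 .138
```

```text
t 5.7333 tcp [ 0.5882 -0.2054  0.1405] q [-0.51  0.46  1.47 -0.    1.21 -1.46]
tool x [-0.811  0.586 -0.001] y [ 0.586  0.811 -0.002] z [-0.001 -0.002 -1.   ]
shift cm [-0.13  0.08  0.25] F [-6.6 -1.7 11. ] M [-0.17  1.04 -0.07] w 0.05523797759381473 g 28.73812347650528
```

```bash
python3 - <<'E'
from plant import imaging
import cv2
w=imaging.camera("wrist")["pixels"]
cv2.imwrite("pics/w5.png",w[:,:,::-1])
E
```

```text
(no output)
```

View pics/w5.png

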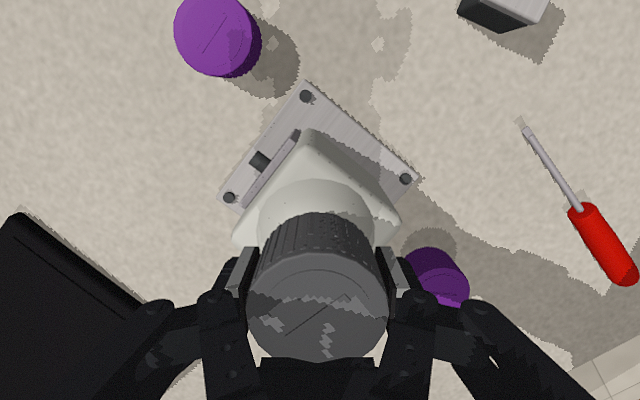

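The bar is unchanged in the gripper's view, now about (285,335) to (350,295), while the bottle has rotated about 79° relative to it, so the cap is free. Lifting.

Call:
{"name": "arm_command", "arguments": {
  "targets": [
    [[0.04,-0.04,-0.2,0,0,0,4.5],[0.05,-0.05,-0.4,0,0,0,4.5],[0.05,-0.05,-0.7,0,0,0,4.5],[0.05,-0.05,-1.1,0,0,0,4.5],[0.05,-0.05,-1.6,0,0,0,4.5],[0.05,-0.05,-2.2,0,0,0,4.5],[0.05,-0.05,-3,0,0,0,4.5],[0.05,-0.05,-4,0,0,0,4.5]]
  ]
}}

```text
time: 6.45
tcp_pos: [0.588, -0.2042, 0.1795]
tool_rot: [0.31, 0.951, 0.0, -0.001]
force: [-0.4, -0.5, -1.0]
width: 0.0552
grip_force: 30.0
```

Call:
{"name": "arm_command", "arguments": {
  "targets": [
    [[0,0,-1,0,0,0,4.5],[0,0,-2,0,0,0,4.5],[0,0,-3,0,0,0,4.5],[0,0,-4,0,0,0,4.5],[0,0,-5,0,0,0,4.5],[0,0,-5.7,0,0,0,4.5],[0,0,-6,0,0,0,4.5],[0,0,-6,0,0,0,4.5]]
  ]
}}

```text
time: 7.12
tcp_pos: [0.5884, -0.2049, 0.2404]
tool_rot: [0.31, 0.951, -0.0, 0.001]
force: [0.3, -0.8, -0.9]
width: 0.0551
grip_force: 30.0
```

Call:
{"name": "arm_command", "arguments": {
  "targets": [
    [[0,0,0,0,0,0,4.5],[0,0,0,0,0,0,4.5],[0,0,0,0,0,0,4.5],[0,0,0,0,0,0,4.5],[0,0,0,0,0,0,4.5],[0,0,0,0,0,0,4.5],[0,0,0,0,0,0,4.5],[0,0,0,0,0,0,4.5]]
  ]
}}

```text
time: 7.78
tcp_pos: [0.5881, -0.2047, 0.2393]
tool_rot: [0.31, 0.951, -0.0, -0.0]
force: [0.6, 0.8, 0.2]
width: 0.0551
grip_force: 30.0
```

```bash
python3 d.py .5897 -.2055 .24; python3 - <<'E'
from plant import imaging
import cv2,numpy as np
w=imaging.camera("wrist")["pixels"];s=imaging.camera("scene")["pixels"][30:230,160:360]
cv2.imwrite("pics/w6.png",np.hstack([cv2.resize(w,(480,300)),cv2.resize(s,(300,300))])[:,:,::-1])
E
```

```text
t 7.7833 tcp [ 0.5881 -0.2047  0.2393] q [-0.51  0.39  1.34 -0.    1.42 -1.45]
tool x [-0.808  0.59   0.   ] y [ 0.59   0.808 -0.   ] z [-0.  0. -1.]
shift cm [-0.18  0.03 -0.07] F [0.6 0.8 0.2] M [ 0.02  0.04 -0.05] w 0.05513447858277077 g 29.958117306232452
```

View pics/w6.png

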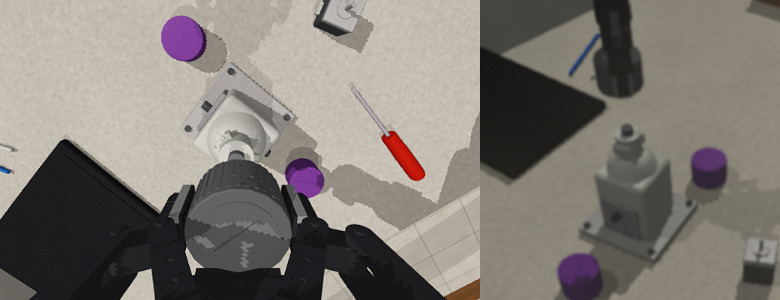

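The cap is off: it is held level above the bare neck (right panel: cap (618,75), neck (628,135)). I'll ease the grip slightly and hand in.

Call:
{"name": "arm_command", "arguments": {
  "targets": [
    [[0,0,0,0,0,0,4.5],[0,0,0,0,0,0,4.5],[0,0,0,0,0,0,4.5],[0,0,0,0,0,0,4.5],[0,0,0,0,0,0,4.5],[0,0,0,0,0,0,4.5],[0,0,0,0,0,0,4.5],[0,0,0,0,0,0,4.5]]
  ],
  "grip_force": 26
}}

```text
time: 8.55
tcp_pos: [0.5881, -0.2047, 0.2393]
tool_rot: [0.31, 0.951, -0.0, 0.0]
force: [0.3, -0.2, -0.2]
width: 0.0549
grip_force: 30.0
```

```bash
python3 d.py .5897 -.2055 .24; python3 -c "
from plant import r
print(r.sign_off())"
```

```text
t 8.55 tcp [ 0.5881 -0.2047  0.2393] q [-0.51  0.38  1.34 -0.    1.42 -1.45]
tool x [-0.808  0.59  -0.   ] y [ 0.59   0.808 -0.   ] z [ 0. -0. -1.]
shift cm [-0.18  0.03 -0.07] F [ 0.3 -0.2 -0.2] M [-0.03  0.04 -0.02] w 0.054900696699739536 g 29.958299696445465
the job is handed in; nothing more can be done
None
```

The cap was pushed down, twisted about 79° counter-clockwise and lifted off; it was handed in held level about 7–8 cm above the neck at 8.6 s. The measured grip peaked at 30.0 N, right at the limit, and did not drop when I lowered the command to 26 N; the hand-in returned no verdict.

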